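Roll the pipe sample up to its stop and shut the keeper

ROBOT

A 7-joint arm with a two-finger parallel gripper is mounted at the origin on the work surface. World frame = base frame: x ahead of the robot, y to its left, z up, the work surface at z = 0. Lengths are in m, angles in rad, forces in N, time in s.
With the tool pointing down it reaches from about 0.4 to 0.85 m from the base axis. Payload 10.4 kg.
Tool frame: the origin (TCP) lies at the very end of the fingers, on their centre line; the grasp point (between the pads) lies 19 mm behind it; x points along the fingers, y is the direction in which the jaws open and shut, and the axes are right-handed (so a half turn about x gives the same grasp; the last joint's range is limited). The gripper opens to 87 mm and grips with 3 to 60 N. Pads are 19 mm wide; open, the fingers measure 117 mm over their backs; the gripper's body (75 mm by 190 mm) begins 51 mm behind the grasp point.
Start: joints at [-1.283, 0.332, -0.065, 1.46, 0.022, 1.35, -0.088], TCP at [0.191, 0.595, 0.223] pointing down, gripper open.
Joint ranges: [-2.6, 2.6], [-0.5, 2.12], [-1.47, 1.34], [0.16, 2.42], [-1.27, 4.41], [0.06, 2.06], [-2.6, 2.6]. Speed limits (rad/s): [2.22, 2.22, 2.79, 2.79, 3.14, 3.14, 3.14].

INTERFACE

Orientations are given as a unit quaternion [x, y, z, w].
In Python, from workcell import bot gives the robot as it stands. Calls block until the motion is done:
- bot.move_pose(position, orientation): joint-space move of the TCP to a pose.
- bot.servo_line(position, rotation=None, max_speed=0.15, max_force=None): straight line of the TCP; rotation=None keeps the orientation; max_speed is the mean speed in m/s. With max_force (N) it stops when the force on the tool has changed by that much, and returns True; else False.
- bot.move_j(angles): joint-space move.
- bot.gripper_open() and bot.close_gripper(grip_force=None): open the fingers fully, or close them until they stop; grip_force is the grip in N (None keeps the last).
- bot.dwell(seconds).
- bot.ik(position, orientation): joint angles nearest the present ones, or None.
- bot.state(): the state.
- bot.grab_frame(name): name is "scene" or "top"; returns the picture (400x640x3 uint8, blue, green, red); there is no depth.
- bot.camera_params(name): a dict with "camera_matrix" (3x3 intrinsics, pixels), "rvec" (rotation vector, rad) and "tvec" (3), from world to camera coordinates, as OpenCV has them. Camera axes: x right, y down, z forward; pixel columns grow to the right and rows downward; lengths in m; the calibration is good to about 2 mm. A picture is of the moment at which its call begins. camera_params takes no time and is no camera call.
A pose or a line that the arm cannot do raises bot.MotionError and nothing moves.
- bot.sign_off(): hands the job in, once; it reports no verdict.
Trained networks look in the newest picture that a camera, given by its name, has taken for a name from the list of things; names that differ only in an ending like _2 or _b are one class to them, and where a whole thing is asked for, a point or a joint stands for the part that bears it (a point fixed in the world has none). Each returns a list of dicts, best first, with "conf" (0 to 1); they miss things now and then, are a little off and sometimes report something else, mostly with a low value. They report only what shows in the picture. A call takes as long as a camera call. They do not tell look-alikes from the thing itself.
- bot.regions_of(camera, thing): "region" (400x640 bool, what is visible of it) and "rect" ([left, top, right, bottom] in pixels, round what is visible of it).
The state is a dict: "clock": time; "joint_positions": joint angles; "qd": joint speeds; "tau": joint torques, N m; "position": TCP position; "tool_rot": TCP orientation; "force": force on the tool from outside, world axes, zero at the start; "wrist_torque": the same for the moment, N m; "grip_width": finger opening in m.
Only numpy, scipy, OpenCV 4.12 (cv2) and the standard library are available. Lean on these libraries where they do the work, as an engineer would, in place of code of your own. Each camera call takes 0.05 s, during which the arm holds its last target.

TASK

Push the orange pipe offcut up the sloped gutter with a fingertip, over the crest, until it sits home against the blue end stop and does not roll back. Then push the red keeper bar fully shut across the gutter behind it. Do not lift the pipe out of the gutter, and leave the other things on the bench alone.

Things in the scene. Friction and masses are not known exactly. Their poses are not given: they have to be found in the camera images.
- pipe_center (a point): centre of the orange plastic pipe offcut (outer diameter 44 mm, 60 mm long, about 0.12 kg), which lies across the gutter and rolls along it; at the start it rests low in the gutter against a thin black rest strip (5 mm high, downhill of it). The point turns with the pipe as it rolls.
- gutter: aluminium gutter on a fixed stand. Origin on its floor, mid-width, 50 mm above the bench; x uphill along the floor (10 degrees), y to the left looking uphill, z square to the floor. 66 mm wide inside, open at the low end, walls 4 mm thick, 14 mm high. Floor x = -150 to the crest at +76 mm; pipe starts at x = -100 mm. Below the crest the pipe rolls back when let go; past it, it rolls to the end stop and stays.
- seat (a point): where the pipe's centre lies when it is home: in the pocket beyond the crest (floor 12 degrees downhill), touching the upright blue end stop, whose top is 90 mm above the bench. In the gutter's axes x = 108, y = 0, z = 11 mm; 79 mm above the bench. Axes as the gutter's. The pipe's centre passes 6 mm higher over the crest.
- keeper (a joint): swing of the red keeper bar about its upright pin, rad: 0 = fully open (pointing downhill, 0.35 rad outwards, away from the gutter), 1.92 = fully closed against its limit, square across the gutter 13 mm downhill of the seated pipe. Seen from above it closes clockwise, swinging level. It stays where it is left and turns with about 0.5 N at its end.
- keeper_pivot (a point): on the keeper's upright pin, at mid-height of the bar, 92 mm above the bench; beside the gutter's right wall (looking uphill), 50 mm right of the gutter's middle
- keeper_end (a point): on the red keeper bar's middle line near its free end, 82 mm from the pin, at mid-height of the bar (bar 90 mm long from the pin, 8 mm thick, 18 mm tall, 83 to 101 mm above the bench; a black 12 mm knob stands on it here, 14 mm higher). To close, push the bar's outer side (away from the gutter) inwards, across the gutter.
- grey_offcut: bystander: grey pipe offcut standing on end on the bench, 44 mm diameter, 60 mm tall; origin at the centre of its underside
- weigh_bottle: bystander: small clear glass weighing bottle with lid, 48 mm diameter, 65 mm tall; origin at the centre of its underside
- crucible: bystander: white porcelain crucible, 56 mm across the rim, 45 mm tall; origin at the centre of its underside
- brush: bystander: dusting brush lying on the bench, 160 mm long; origin at mid-length, on its underside
- weight: bystander: brass weight with a knob, 36 mm diameter, 48 mm tall; origin at the centre of its underside
- collar: bystander: white plastic pipe collar lying flat, 60 mm outer diameter, 30 mm tall; origin at the centre of its underside
Mind the look-alikes: they are no part of the job. There is more than one size of the part that bears pipe_center; the job needs the middle-sized.

How it is judged:
By the outcome, as a careful person would: the job done as asked, in the order asked, and still so for the second after the job is handed in, with the robot touching nothing.
It also fails if it takes over 58 s, if anything falls off the work surface, if the arm or the gripper's body presses on something with over 40 N, if the wrist force passes 120 N, or if a joint passes its speed limit or range.

## Working session

There is one attempt and no reset: what is moved stays moved. The work goes in short steps, each a Python script; the robot and the scene stay as the last script left them, time stands still between calls to the robot, and variables do not carry over. Pictures are saved under pics/ and viewed, and the job is handed in when it is done.

```bash
ls; mkdir -p pics; python3 - <<'E'
from workcell import bot
import cv2,numpy as np
for n in("scene","top"):
    cv2.imwrite(f"pics/{n}0.png",bot.grab_frame(n))
    p=bot.camera_params(n);K=p["camera_matrix"];R=cv2.Rodrigues(np.array(p["rvec"]))[0]
    print(n,np.round(K,1).tolist(),"cam pos",-R.T@np.array(p["tvec"]).ravel(), R[2])
    for t in("pipe_center","keeper","gutter"):
        for d in bot.regions_of(n,t): print(t,round(d["conf"],2),d["rect"],d["region"].sum())
s=bot.state();print(s["clock"],s["tool_rot"],s["force"],s["grip_width"])
E
```

```text
pics
scene [[481.4, 0.0, 324.4], [0.0, 481.4, 198.7], [0.0, 0.0, 1.0]] cam pos [ 1.08154763 -0.36295469  1.03144384] [-0.42798762  0.33439748 -0.83964571]
pipe_center 0.67 [237.1, 213.9, 264.7, 239.3] 529
pipe_center 0.66 [158.5, 219.4, 194.8, 265.6] 1117
pipe_center 0.49 [211.0, 260.3, 237.1, 284.2] 280
keeper 0.56 [289.8, 176.4, 326.6, 210.9] 303
gutter 0.7 [226.1, 169.1, 310.9, 249.8] 2176
top [[365.0, 0.0, 318.9], [0.0, 365.0, 194.3], [0.0, 0.0, 1.0]] cam pos [ 0.50475299 -0.00746488  0.84263144] [ 0.1293968   0.00921169 -0.99155011]
pipe_center 0.94 [375.4, 213.6, 404.1, 244.4] 596
pipe_center 0.84 [437.5, 244.5, 490.2, 290.1] 1320
pipe_center 0.7 [425.8, 200.0, 443.5, 220.1] 231
keeper 0.53 [302.5, 203.3, 354.5, 215.0] 290
gutter 0.62 [306.0, 212.3, 411.4, 251.3] 2911
0.4 [ 0.10938548  0.6985998  -0.10945727  0.69857873] [-0.09158877  1.01722745  0.17307519] 0.08671498491522613
```

View pics/scene0.png

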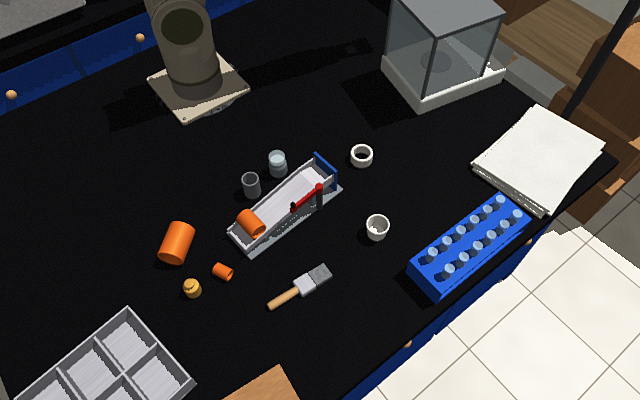

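View pics/top0.png

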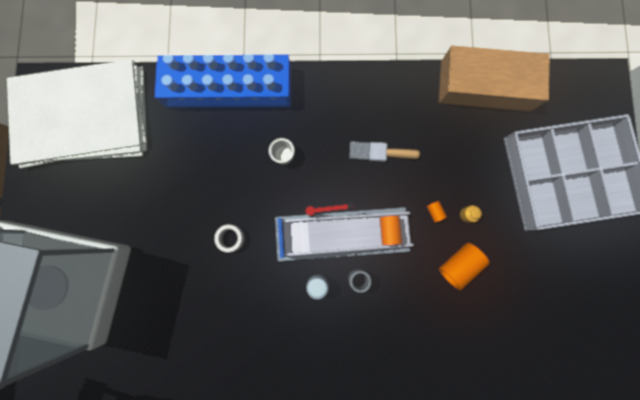

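```bash
python3 - <<'E'
import cv2
a=cv2.imread("pics/scene0.png")[130:270,210:370]; b=cv2.imread("pics/top0.png")[190:275,260:430]
cv2.imwrite("pics/s_crop.png",cv2.resize(a,None,fx=4.2,fy=4.2,interpolation=cv2.INTER_CUBIC)[:600])
cv2.imwrite("pics/t_crop.png",cv2.resize(b,None,fx=4.5,fy=4.5,interpolation=cv2.INTER_CUBIC))
E
```

```text
(no output)
```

View pics/s_crop.png

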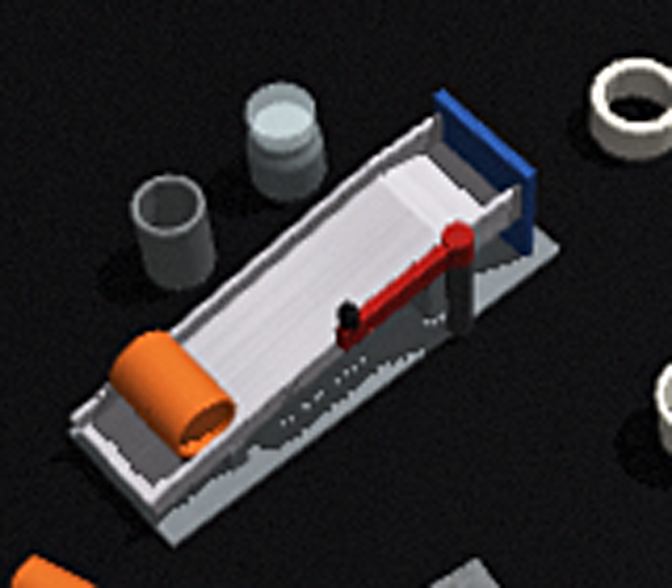

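View pics/t_crop.png

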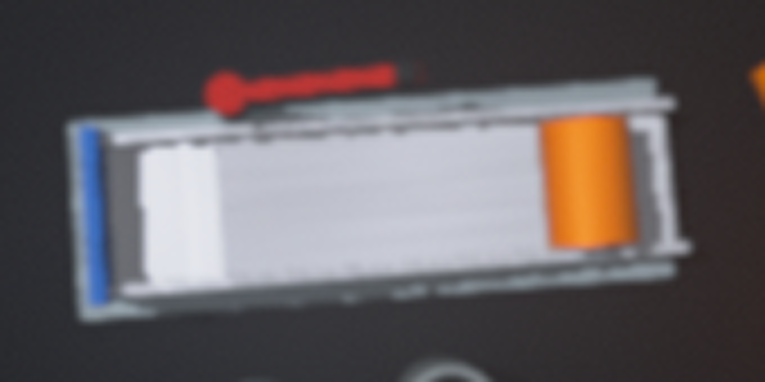

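```bash
cat > h.py <<'E'
import cv2,numpy as np
from workcell import bot
from scipy.optimize import least_squares
P={n:bot.camera_params(n) for n in("scene","top")}
def proj(n,X):
    p=P[n];return cv2.projectPoints(np.atleast_2d(np.array(X,float)),np.array(p["rvec"]),np.array(p["tvec"]),np.array(p["camera_matrix"]),None)[0][:,0]
def ray(n,uv,z):
    p=P[n];R=cv2.Rodrigues(np.array(p["rvec"]))[0];c=-R.T@np.array(p["tvec"]).ravel()
    d=R.T@np.linalg.inv(p["camera_matrix"])@np.array([uv[0],uv[1],1]);return c+d*(z-c[2])/d[2]
a=np.deg2rad(10)
def G(x,y,z): # gutter frame -> stand frame (horizontal x, y, world z), mm->m
    return np.array([x*np.cos(a)-z*np.sin(a),y,50+x*np.sin(a)+z*np.cos(a)])/1e3
def W(q,S):
    c,s=np.cos(q[2]),np.sin(q[2]);S=np.atleast_2d(S)
    return np.c_[q[0]+c*S[:,0]-s*S[:,1],q[1]+s*S[:,0]+c*S[:,1],S[:,2]]
def cent(m): 
    M=cv2.moments(m.astype(np.uint8));return np.array([M["m10"],M["m01"]])/M["m00"]
def comps(m,minA=15):
    n,l,s,c=cv2.connectedComponentsWithStats(m.astype(np.uint8));return [(s[i,4],c[i],s[i,:4]) for i in range(1,n) if s[i,4]>=minA]
def masks(im):
    h=cv2.cvtColor(im,cv2.COLOR_BGR2HSV);H,S,V=cv2.split(h)
    return dict(orange=(H>6)&(H<18)&(S>150)&(V>90),red=((H<5)|(H>172))&(S>130)&(V>70),blue=(H>105)&(H<128)&(S>120)&(V>60))
E
python3 - <<'E'
from h import *
for n in P:
    im=cv2.imread(f"pics/{n}0.png");m=masks(im)
    for k in m:
        for A,c,s in comps(m[k]):
            if 200<c[0]<450 and 130<c[1]<290: print(n,k,A,c.round(1),s)
obs=[]
sc=lambda u,v:(210+u/4.2-.4,130+v/4.2-.4); tp=lambda u,v:(260+u/4.5-.4,190+v/4.5-.4)
F=[("top",tp(675,100),G(-150,-35,14)),("top",tp(690,247),G(-150,35,14)),("scene",sc(74,424),G(-150,35,14)),("scene",sc(158,497),G(-150,-35,14)),
("top",tp(590,182),G(-100,0,22+18)),("scene",sc(172,392),G(-100,0,24)),
("top",tp(92,215),np.array([.129,0,.09])),]
r=lambda q:np.concatenate([proj(n,W(q,X))[0]-uv for n,uv,X in F])
p1=ray("top",F[0][1],.04);p2=ray("top",F[6][1],.09);print(p1,p2)
best=least_squares(r,[*( (p1+p2)/2)[:2],np.arctan2(*(p2-p1)[1::-1])],loss="soft_l1")
print(best.x,r(best.x).reshape(-1,2).round(1).tolist())
q=best.x
for n in P:
  print(n,"pivot?",[ (x,proj(n,W(q,[x/1e3,-.05,.101]))[0].round(1)) for x in (60,65,70,75)])
# thing positions
for nm,uv in dict(grey=(360,281),bottle=(317,288),crucible=(281,151),brush=(384,152),collar=(229,238),weight=(471,213)).items(): print(nm,ray("top",uv,.03).round(3))
E
```

```text
scene orange 494 [250.4 222.6] [237 208  29  31]
scene orange 241 [222.4 270.9] [212 262  22  19]
scene red 201 [307.9 196.2] [290 183  33  30]
scene blue 140 [327.5 166.2] [313 151  25  39]
top orange 282 [436.4 211.2] [427 201  20  22]
top orange 512 [390.5 230. ] [381 216  20  29]
top red 246 [324.8 208.7] [305 204  43  12]
top blue 153 [280.7 237.7] [278 219   6  39]
[ 0.5700743  -0.19926421  0.04      ] [0.51428768 0.07944819 0.09      ]
[ 0.52351866 -0.04909553  1.64638431] [[-1.6, 0.2], [-1.5, -0.5], [-0.5, -1.5], [-2.5, 0.8], [1.6, -1.1], [0.2, -0.0], [-0.0, 0.3]]
scene pivot? [(60, array([316.6, 186.4])), (65, array([318.2, 185.2])), (70, array([319.7, 184. ])), (75, array([321.3, 182.8]))]
top pivot? [(60, array([311.6, 210.3])), (65, array([309.1, 210.5])), (70, array([306.7, 210.7])), (75, array([304.2, 210.9]))]
grey [ 0.42  -0.089  0.03 ]
bottle [0.406 0.005 0.03 ]
crucible [0.711 0.086 0.03 ]
brush [ 0.707 -0.148  0.03 ]
collar [0.514 0.2   0.03 ]
weight [ 0.568 -0.338  0.03 ]
```

```bash
python3 - <<'E'
from h import *
from scipy.spatial.transform import Rotation as Ro
for n in P: print(n,proj(n,[[.191,.595,.223],[0,0,0],[.191,.595,.4]]).round(0).tolist())
for uv in [(381,70),(414,110),(505,75),(200,122),(150,80),(250,88)]: print("scene z0",uv,ray("scene",uv,0).round(2))
for uv in [(386,0),(425,37),(505,15)]: print("scene z.25?",uv,ray("scene",uv,.25).round(2))
for uv in [(129,245),(105,345),(0,228)]: print("top z0.25/0",uv,ray("top",uv,.25).round(2),ray("top",uv,.0).round(2))
q=[.5235,-.049,1.646]
l=np.array([-np.sin(q[2]),np.cos(q[2]),0])
for s in(1,-1):
    x=np.array([0,0,-1.]);y=s*l;R=np.c_[x,y,np.cross(x,y)];o=Ro.from_matrix(R).as_quat()
    for p in W(q,[[-.19,0,.2],[-.155,0,.045],[.05,0,.075]]): 
        j=bot.ik(p,o);print(s,o.round(3),p.round(3),None if j is None else np.round(j,2))
print(np.round(Ro.from_quat(bot.state()["tool_rot"]).as_matrix(),2).tolist())
E
```

```text
scene [[396.0, -26.0], [198.0, 85.0], [405.0, -91.0]]
top [[-56.0, 442.0], [320.0, 483.0], [-221.0, 529.0]]
scene z0 (381, 70) [0.29 0.48 0.  ]
scene z0 (414, 110) [0.47 0.44 0.  ]
scene z0 (505, 75) [0.54 0.76 0.  ]
scene z0 (200, 122) [ 0.13 -0.07  0.  ]
scene z0 (150, 80) [-0.11 -0.1   0.  ]
scene z0 (250, 88) [0.11 0.12 0.  ]
scene z.25? (386, 0) [0.29 0.46 0.25]
scene z.25? (425, 37) [0.46 0.44 0.25]
scene z.25? (505, 15) [0.53 0.66 0.25]
top z0.25/0 (129, 245) [0.5  0.31 0.25] [0.5  0.44 0.  ]
top z0.25/0 (105, 345) [0.35 0.33 0.25] [0.28 0.48 0.  ]
top z0.25/0 (0, 228) [0.53 0.52 0.25] [0.54 0.74 0.  ]
1 [ 0.518 -0.481 -0.518 -0.481] [ 0.538 -0.238  0.2  ] [-0.54  0.47  1.17  1.64 -0.44  1.33 -2.37]
1 [ 0.518 -0.481 -0.518 -0.481] [ 0.535 -0.204  0.045] [-0.58  0.7   1.16  1.83 -0.72  1.11 -2.22]
1 [ 0.518 -0.481 -0.518 -0.481] [0.52  0.001 0.075] [-1.13  0.61  1.33  1.95 -0.67  1.13 -2.59]
-1 [ 0.481  0.518 -0.481  0.518] [ 0.538 -0.238  0.2  ] [-0.54  0.47  1.18  1.64 -0.45  1.33  0.78]
-1 [ 0.481  0.518 -0.481  0.518] [ 0.535 -0.204  0.045] [-0.33  0.48  0.76  1.82 -0.39  0.99  0.66]
-1 [ 0.481  0.518 -0.481  0.518] [0.52  0.001 0.075] [-0.67  0.28  0.66  1.94 -0.2   0.99  0.16]
[[-0.0, 0.31, 0.95], [-0.0, 0.95, -0.31], [-1.0, -0.0, -0.0]]
```

```bash
cat >> h.py <<'E'
from scipy.spatial.transform import Rotation as Ro
q=np.array([.5235,-.0491,1.6464])
def ori(s=-1,yaw=0):
    l=np.array([-np.sin(q[2]+yaw),np.cos(q[2]+yaw),0]);x=np.array([0,0,-1.]);y=s*l
    return Ro.from_matrix(np.c_[x,y,np.cross(x,y)]).as_quat()
O=ori()
def S(x,y,z): return W(q,[x,y,z])[0]
E
python3 - <<'E'
from h import *
bot.servo_line([.191,.595,.42],max_speed=.25)
bot.servo_line([.45,.15,.40],rotation=O,max_speed=.3)
s=bot.state();print(s["clock"],np.round(s["joint_positions"],2),s["position"])
bot.close_gripper(10)
p=S(-.150,0,.16);print(p)
bot.move_pose(p,O)
s=bot.state();print(s["clock"],np.round(s["joint_positions"],2),s["position"],s["force"],s["grip_width"])
for n in P: cv2.imwrite(f"pics/{n}1.png",bot.grab_frame(n))
E
```

```text
3.2083 [-0.82 -0.06  0.38  1.53  0.02  1.67 -0.36] [0.44948938 0.15137723 0.39989505]
[ 0.53482975 -0.19867151  0.16      ]
6.325 [-0.5   0.36  0.96  1.73 -0.32  1.21  0.62] [ 0.53553555 -0.19749198  0.16032117] [0.36985993 0.58789566 0.29293675] 0.00048134763007074446
```

```bash
python3 - <<'E'
import cv2
a=cv2.imread("pics/scene1.png")[130:280,190:370]
cv2.imwrite("pics/s1c.png",cv2.resize(a,None,fx=4,fy=4,interpolation=cv2.INTER_CUBIC))
E
```

```text
(no output)
```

View pics/s1c.png

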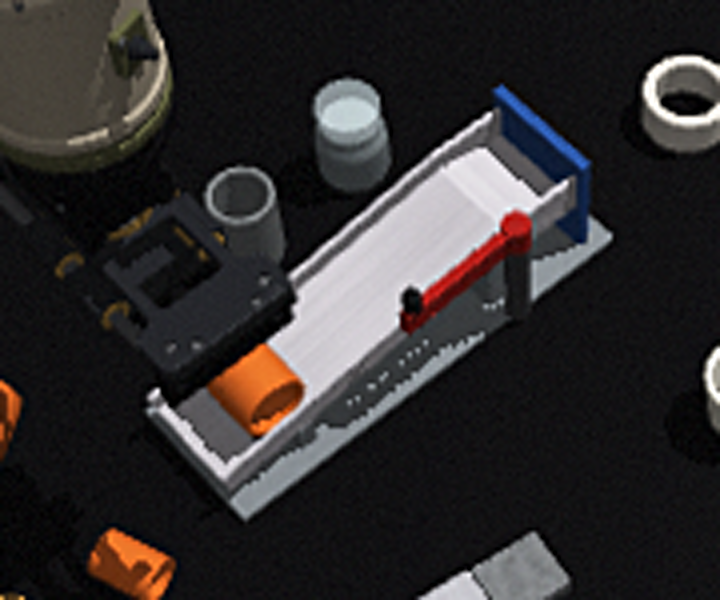

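View pics/top1.png

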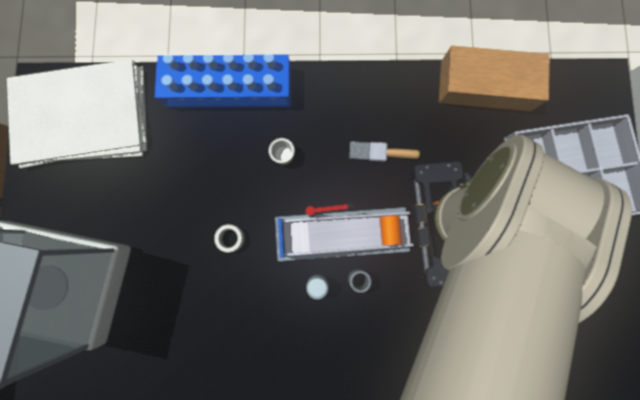

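```bash
cat >> h.py <<'E'
def fin(xc,dz=-.011): # finger TCP for pipe centre horiz xc (m)
    zc=min(.0723+.1763*xc,.085); return S(xc-.0315,0,zc+dz)
def loc():
    s=bot.state();d=np.array(s["position"])-[q[0],q[1],0];c,si=np.cos(q[2]),np.sin(q[2])
    return round(s["clock"],2),np.round([c*d[0]+si*d[1],-si*d[0]+c*d[1],d[2]],4),np.round(s["force"],2)
E
python3 - <<'E'
from h import *
p=S(-.150,0,.046);print(bot.servo_line(p,max_speed=.12,max_force=6),loc())
f=bot.servo_line(fin(-.09),max_speed=.05,max_force=10);print(f,loc())
if not f:
    f=bot.servo_line(fin(-.05),max_speed=.05,max_force=10);print(f,loc())
for n in P: cv2.imwrite(f"pics/{n}2.png",bot.grab_frame(n))
a=cv2.imread("pics/scene2.png")[130:280,190:370]
cv2.imwrite("pics/s2c.png",cv2.resize(a,None,fx=4,fy=4,interpolation=cv2.INTER_CUBIC))
E
```

```text
False (7.53, array([-0.1503, -0.0005,  0.0467]), array([0.93, 0.22, 0.28]))
True (7.97, array([-0.1296, -0.0005,  0.0461]), array([-0.58, -0.26, -0.08]))
```

View pics/s2c.png

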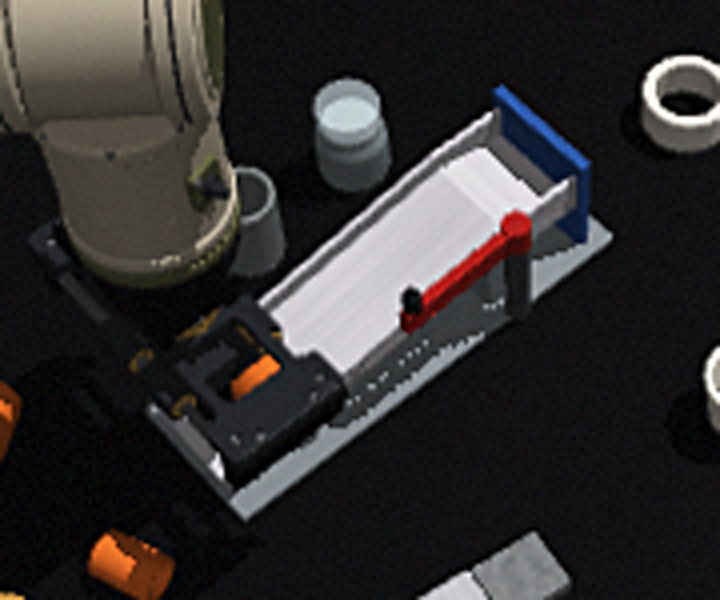

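```bash
python3 - <<'E'
from h import *
f=False
for xc in (-.085,-.05,0.0,.04):
    f=bot.servo_line(fin(xc),max_speed=.05,max_force=25);print(f,loc())
    if f: break
for n in P: cv2.imwrite(f"pics/{n}3.png",bot.grab_frame(n))
a=cv2.imread("pics/scene3.png")[130:280,190:370]
cv2.imwrite("pics/s3c.png",cv2.resize(a,None,fx=4,fy=4,interpolation=cv2.INTER_CUBIC))
E
```

```text
False (8.53, array([-0.1183, -0.0005,  0.0472]), array([ 1.18, -4.61,  3.74]))
False (9.38, array([-0.0837, -0.0007,  0.0535]), array([ 2.11, -5.72,  4.78]))
False (10.55, array([-0.034 , -0.0008,  0.0623]), array([ 1.92, -7.6 ,  5.4 ]))
False (11.51, array([ 0.0063, -0.0008,  0.0693]), array([ 1.37, -6.85,  5.77]))
```

View pics/s3c.png

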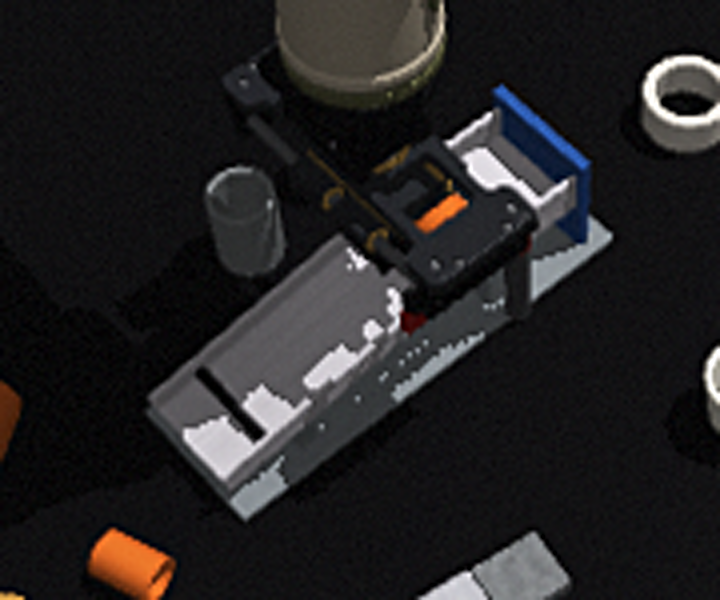

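View pics/top3.png

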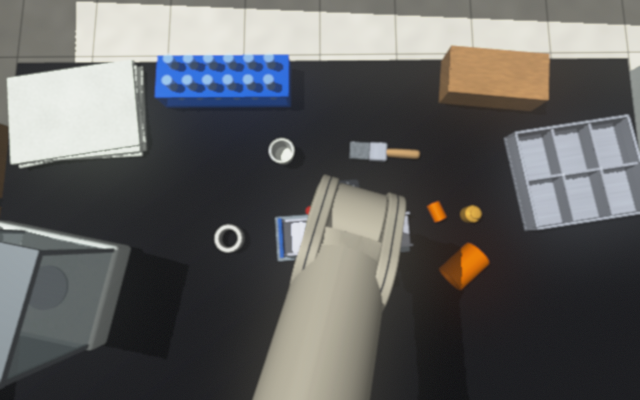

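```bash
python3 - <<'E'
from h import *
for xc,v,F in ((.065,.04,25),(.078,.03,25),(.09,.03,15),(.102,.03,12)):
    f=bot.servo_line(fin(xc),max_speed=v,max_force=F);print(f,loc())
    if f: break
for n in P: cv2.imwrite(f"pics/{n}4.png",bot.grab_frame(n))
a=cv2.imread("pics/scene4.png")[130:280,190:370]
cv2.imwrite("pics/s4c.png",cv2.resize(a,None,fx=4,fy=4,interpolation=cv2.INTER_CUBIC))
E
```

```text
False (12.39, array([ 0.0313, -0.0008,  0.0736]), array([ 1.33, -6.86,  5.65]))
False (12.97, array([0.0467, 0.0002, 0.0738]), array([-0.35, -0.38,  0.75]))
False (13.53, array([0.0586, 0.    , 0.074 ]), array([-0.21,  0.23,  0.73]))
False (14.07, array([0.0707, 0.    , 0.074 ]), array([-0.46, -0.6 , -0.32]))
```

View pics/s4c.png

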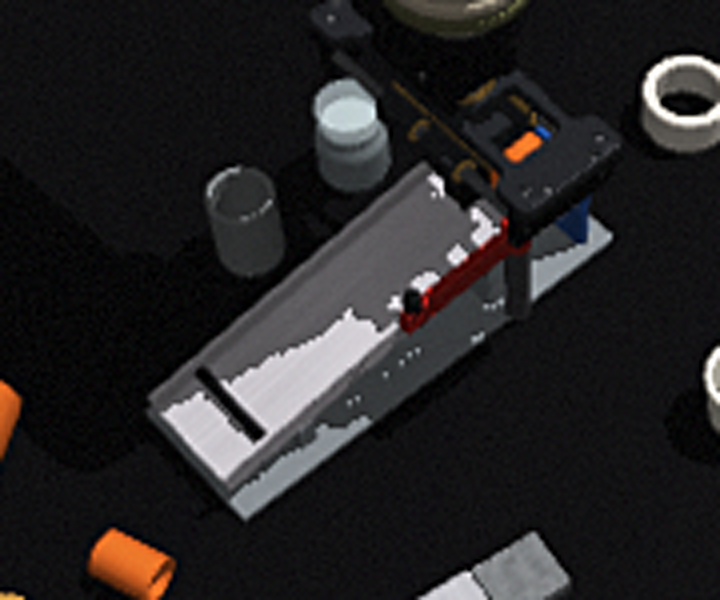

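```bash
cat >> h.py <<'E'
piv=np.array([.0655,-.050])
def kp(th,d,z=.087,r=.062):
    f=np.pi+.35-th;u=np.array([np.cos(f),np.sin(f)]);n=np.array([-np.sin(f),np.cos(f)])
    h=.015*abs(n[1])+.0095*abs(n[0]);p=piv+r*u+(.004+h+d)*n
    return S(p[0],p[1],z)
E
python3 - <<'E'
from h import *
bot.servo_line(S(.050,0,.08),max_speed=.08)
bot.servo_line(S(.035,0,.165),max_speed=.15)
p=kp(0,.018,.165);print(p,bot.ik(p,O) is not None, bot.ik(kp(1.92,0),O) is not None)
bot.servo_line(p,max_speed=.15)
print(loc())
for n in P: cv2.imwrite(f"pics/{n}5.png",bot.grab_frame(n))
a=cv2.imread("pics/scene5.png")[130:280,190:370]
cv2.imwrite("pics/s5c.png",cv2.resize(a,None,fx=4,fy=4,interpolation=cv2.INTER_CUBIC))
E
```

```text
[ 0.62984569 -0.0202338   0.165     ] True True
(16.19, array([ 0.0206, -0.1075,  0.1645]), array([-0.38,  0.18,  0.55]))
```

View pics/s5c.png

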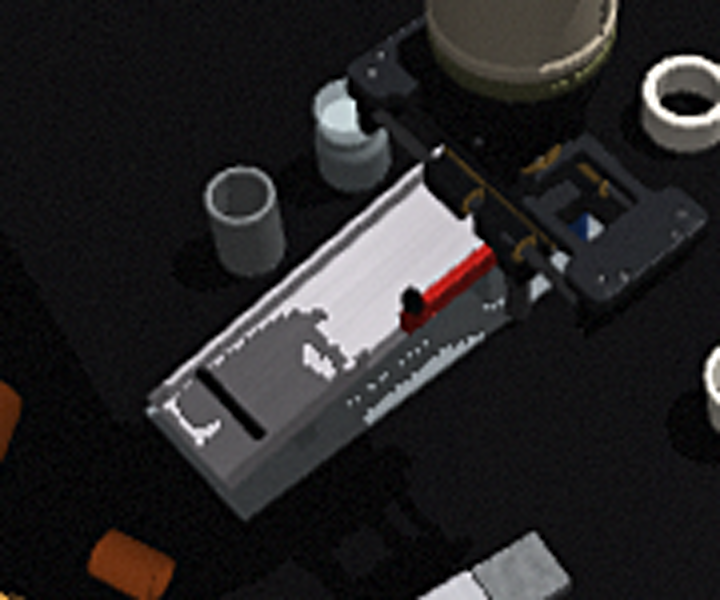

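View pics/top5.png

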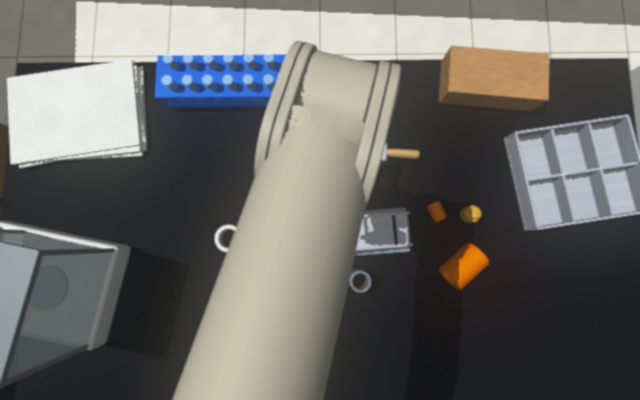

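```bash
python3 - <<'E'
from h import *
bot.servo_line(S(-.10,-.13,.17),max_speed=.2)
for n in P: cv2.imwrite(f"pics/{n}6.png",bot.grab_frame(n))
print(loc())
a=cv2.imread("pics/scene6.png")[130:280,190:370]
cv2.imwrite("pics/s6c.png",cv2.resize(a,None,fx=4,fy=4,interpolation=cv2.INTER_CUBIC))
for z in (.079,):
  for n in P: print(n,proj(n,S(.1044,0,z)),[(A,c.round(1)) for A,c,s in comps(masks(cv2.imread(f"pics/{n}6.png"))["orange"])])
E
```

```text
(17.16, array([-0.0978, -0.1303,  0.1699]), array([0.34, 0.02, 0.45]))
scene [[316.55559387 168.93316122]] [(np.int32(409), array([316.6, 167.8])), (np.int32(920), array([175.4, 241.2])), (np.int32(196), array([222. , 271.4])), (np.int32(92), array([189.5, 285.9]))]
top [[292.40378405 236.77444935]] [(np.int32(535), array([292.5, 236.6])), (np.int32(850), array([469.3, 265.9]))]
```

View pics/s6c.png

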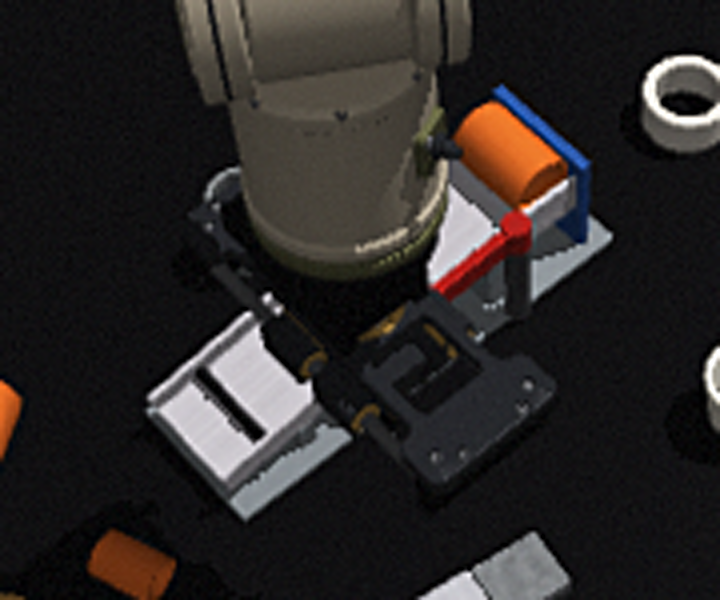

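The pipe is home: its blob is centred at scene (316.6, 167.8) and top (292.5, 236.6), against a predicted seat of (316.6, 168.9) and (292.4, 236.8). Next is the keeper.

```bash
python3 - <<'E'
from h import *
bot.servo_line(kp(0,.02,.165),max_speed=.2)
print(bot.servo_line(kp(0,.02),max_speed=.12,max_force=8),loc())
f=False
for th in np.arange(.1,1.71,.16):
    f=bot.servo_line(kp(th,0.0),max_speed=.07,max_force=12)
    print(round(th,2),f,loc())
    if f: break
for n in P: cv2.imwrite(f"pics/{n}7.png",bot.grab_frame(n))
a=cv2.imread("pics/scene7.png")[130:280,190:370]
cv2.imwrite("pics/s7c.png",cv2.resize(a,None,fx=4,fy=4,interpolation=cv2.INTER_CUBIC))
E
```

```text
False (18.73, array([ 0.021 , -0.1106,  0.0877]), array([ 0.4 , -0.11,  0.1 ]))
0.1 False (19.26, array([ 0.0109, -0.0858,  0.0874]), array([ 0.35, -0.05,  0.11]))
0.26 False (19.57, array([ 0.0052, -0.075 ,  0.087 ]), array([ 0.29,  0.22, -0.29]))
0.42 False (19.88, array([ 0.0023, -0.0651,  0.0871]), array([-0.38,  0.38, -0.07]))
0.58 False (20.16, array([ 0.0004, -0.0559,  0.0871]), array([1.13, 0.53, 0.29]))
0.74 False (20.45, array([ 0.0001, -0.0462,  0.087 ]), array([ 0.69, -0.1 , -0.91]))
0.9 False (20.75, array([ 0.0014, -0.036 ,  0.087 ]), array([ 1.02,  0.15, -0.96]))
1.06 False (21.05, array([ 0.0046, -0.0258,  0.087 ]), array([-0.01,  0.55, -0.22]))
1.22 False (21.36, array([ 0.0098, -0.016 ,  0.087 ]), array([ 0.14, -0.02, -0.14]))
1.38 False (21.68, array([ 0.0168, -0.007 ,  0.087 ]), array([0.4 , 0.5 , 0.64]))
1.54 False (21.99, array([0.0257, 0.0007, 0.087 ]), array([ 1.58, -0.71,  0.73]))
1.7 False (22.32, array([0.036 , 0.0068, 0.087 ]), array([0.42, 0.15, 0.37]))
```

View pics/s7c.png

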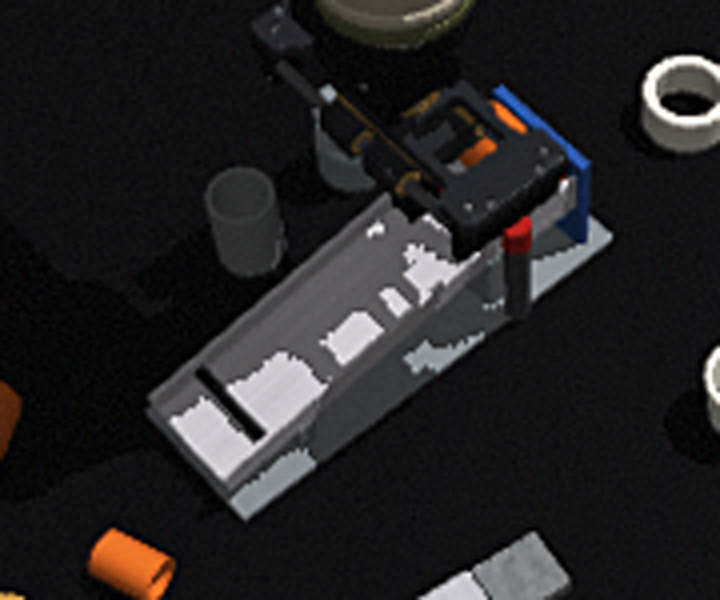

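```bash
python3 - <<'E'
from h import *
print(bot.servo_line(kp(1.82,0),max_speed=.05,max_force=12),loc(), loc()[1]*0)
f=bot.servo_line(kp(1.92,-.012),max_speed=.025,max_force=7)
print(f,loc())
bot.servo_line(S(.02,.012,.09),max_speed=.08)
bot.servo_line(S(.0,0,.17),max_speed=.2)
bot.servo_line(S(-.12,-.02,.2),max_speed=.25)
print(loc())
for n in P:
    im=bot.grab_frame(n);cv2.imwrite(f"pics/{n}8.png",im)
    m=masks(im);print(n,proj(n,[S(.1044,0,.079),S(.0655,-.05,.101),S(.0655,.04,.101),S(.0655,.032,.11)]).round(1).tolist(),[(k,A,c.round(1),s) for k in("orange","red") for A,c,s in comps(m[k]) if c[0]<340 and c[0]>280])
a=cv2.imread("pics/scene8.png")[130:280,190:370]
cv2.imwrite("pics/s8c.png",cv2.resize(a,None,fx=4,fy=4,interpolation=cv2.INTER_CUBIC))
a=cv2.imread("pics/top8.png")[190:275,260:430]
cv2.imwrite("pics/t8c.png",cv2.resize(a,None,fx=4.5,fy=4.5,interpolation=cv2.INTER_CUBIC))
E
```

```text
False (22.75, array([0.0449, 0.0103, 0.087 ]), array([-0.82,  0.47,  0.52])) [0. 0. 0.]
True (23.18, array([0.0498, 0.0109, 0.0869]), array([ 1.69, -3.1 ,  2.45]))
(24.92, array([-0.1194, -0.0195,  0.1988]), array([-0.28,  1.03,  0.12]))
scene [[316.6, 168.9], [318.3, 185.1], [293.4, 162.4], [295.4, 162.1]] [('orange', np.int32(412), array([316.5, 167.8]), array([304, 155,  28,  27], dtype=int32)), ('red', np.int32(140), array([311.2, 179.4]), array([296, 166,  27,  27], dtype=int32))]
top [[292.4, 236.8], [308.9, 210.5], [312.2, 255.1], [311.8, 251.2]] [('orange', np.int32(539), array([292.6, 236.6]), array([283, 222,  20,  30], dtype=int32)), ('red', np.int32(167), array([310.5, 221.5]), array([305, 206,  10,  43], dtype=int32))]
```

View pics/s8c.png

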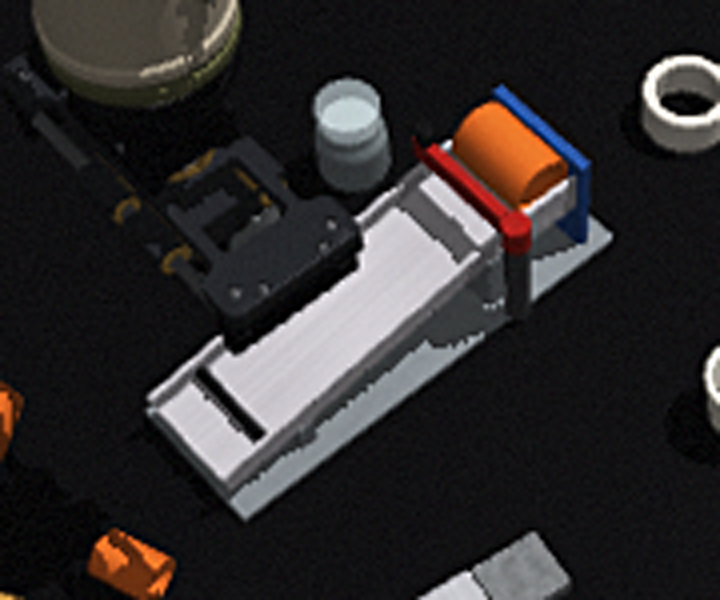

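View pics/t8c.png

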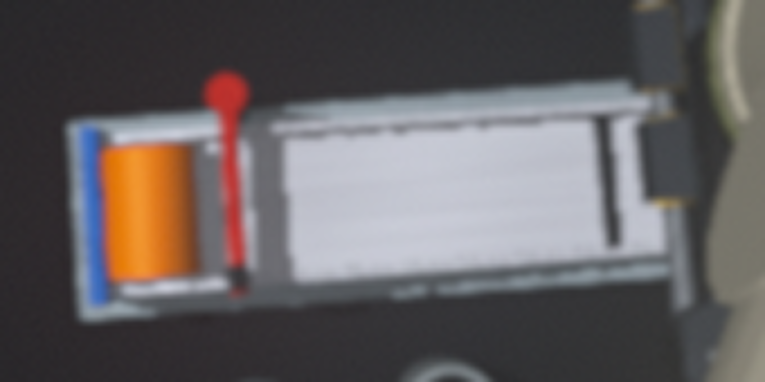

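```bash
python3 - <<'E'
from h import *
bot.servo_line(S(.0,.012,.17),max_speed=.25)
bot.servo_line(S(.032,.012,.088),max_speed=.15,max_force=8)
print(loc())
f=bot.servo_line(S(.062,.015,.088),max_speed=.02,max_force=10);print(f,loc())
bot.dwell(.3);print(loc())
f=bot.servo_line(S(.058,.015,.088),max_speed=.02,max_force=10);print(f,loc())
bot.dwell(.3);print(loc())
bot.servo_line(S(.02,.012,.09),max_speed=.08)
bot.servo_line(S(.0,0,.17),max_speed=.2)
bot.servo_line(S(-.12,-.02,.2),max_speed=.25)
print(loc())
bot.dwell(.5)
for n in P:
    im=bot.grab_frame(n);cv2.imwrite(f"pics/{n}9.png",im)
    m=masks(im);print(n,[(k,A,c.round(1),s) for k in("orange","red") for A,c,s in comps(m[k]) if c[0]<340 and c[0]>280])
a=cv2.imread("pics/scene9.png")[100:300,150:400]
cv2.imwrite("pics/s9c.png",cv2.resize(a,None,fx=3,fy=3,interpolation=cv2.INTER_CUBIC))
a=cv2.imread("pics/top9.png")[190:275,260:430]
cv2.imwrite("pics/t9c.png",cv2.resize(a,None,fx=4.5,fy=4.5,interpolation=cv2.INTER_CUBIC))
E
```

```text
(26.41, array([0.031 , 0.0115, 0.0887]), array([-0.3 ,  0.2 , -0.37]))
True (27.37, array([0.0498, 0.0139, 0.0879]), array([ 0.71, -2.51,  1.1 ]))
(27.67, array([0.0498, 0.0141, 0.0877]), array([ 0.74, -2.29,  1.4 ]))
True (27.92, array([0.0497, 0.0143, 0.0877]), array([ 1.25, -2.37,  0.75]))
(28.22, array([0.0497, 0.0143, 0.0876]), array([ 0.01, -1.41,  1.08]))
(29.96, array([-0.1195, -0.0195,  0.1988]), array([ 0.03,  0.23, -0.15]))
scene [('orange', np.int32(411), array([316.5, 167.8]), array([304, 155,  28,  27], dtype=int32)), ('red', np.int32(140), array([311.2, 179.4]), array([296, 166,  27,  27], dtype=int32))]
top [('orange', np.int32(540), array([292.6, 236.6]), array([283, 222,  20,  30], dtype=int32)), ('red', np.int32(167), array([310.5, 221.5]), array([305, 206,  10,  43], dtype=int32))]
```

View pics/s9c.png

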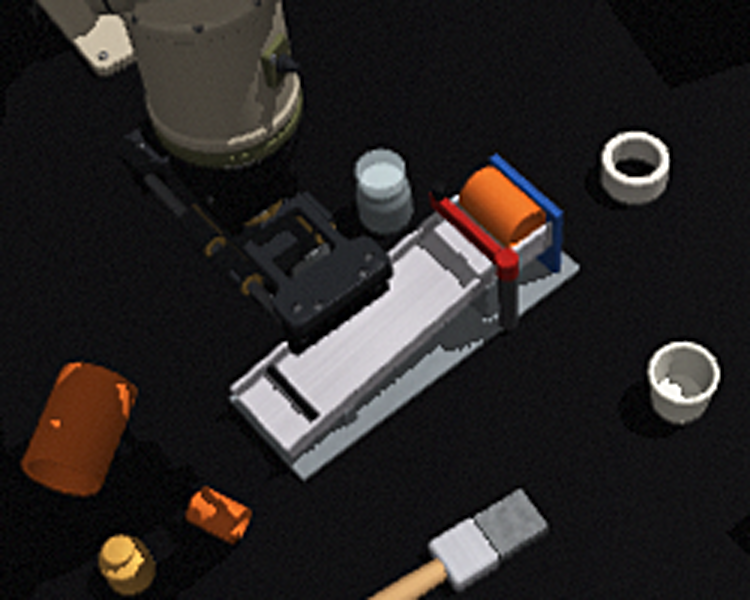

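View pics/t9c.png

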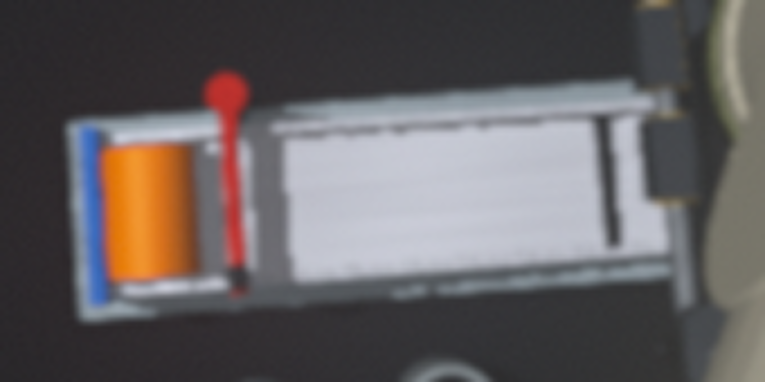

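```bash
python3 - <<'E'
from h import *
print(bot.sign_off(), bot.state()["clock"])
E
```

```text
the job is handed in; nothing more can be done
the job is handed in; nothing more can be done
```

The pipe is home against the blue stop, the red keeper bar is shut behind it, and I handed the job in at about 30 s of the 58 s allowed. With the gripper closed, I pushed the middle-sized orange pipe up the gutter and over the crest. It rolled into the pocket by itself. I then swung the keeper shut by its outer side and moved the arm clear.

**Pipe:** In the last pictures its blob is centred at scene (316.5, 167.8) and top (292.6, 236.6). The seat should show at (316.6, 168.9) and (292.4, 236.8), so they agree to about 1 pixel. It did not move between the look before closing the keeper and the last look.

**Keeper:** I pressed it three times, and the finger stopped within 0.1 mm of the same spot each time and held force, so it is at its limit. That spot is about 2 mm short of where my model put it, which is within the calibration error. In the top view the bar lies square across the gutter.

**Other things on the bench:** The bottle, collar, crucible, brush, weight and look-alike pipes looked undisturbed in the last scene picture, by eye only. The grey offcut was hidden by the gripper in that picture; it was last seen standing in place just after the pipe was pushed home.

**Early stop:** The first push stopped at its 10 N force guard when the finger met the pipe. I raised the guard to 25 N; forces between pushes then read under 10 N.

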